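# Park the washed grating drum against its stop and chock it

### The job

Roll the washed grating drum (its teeth are sharp: do not pick it up or lift it) along the bench onto the blue drying mark until it presses lightly against the rubber buffer of the stop, pushing the buffer only gently. Then take the yellow chock and push its thin end snugly under the drum from the side opposite the stop, so that the drum stays lightly squeezed between chock and buffer when you let go. Leave the soap bottle, the beaker and the jar alone.

Things in the scene. Friction and masses are not known exactly. Their poses are not given: they have to be found in the camera images.
- drum: Steel grating drum with dark teeth, a plain cylinder lying on the bench: diameter 80 mm, length 150 mm, 0.5 to 0.9 kg. Origin at its centre, 40 mm up; y axis = axle, level, within 0.1 rad of the stop's y axis; x and z axes turn as it rolls. Starts robot-side of the stop. Wet and slippery, rolls easily; its drag stops it within 3 cm when let go at 0.1 m/s, within 1 mm at 10 mm/s.
- gauge: Fixed aluminium stop stand, 220 mm wide, 66 mm high, origin on the bench. Its level x axis points away from the robot: roll the drum that way; y runs along the stop. Before it (-x) a dark bar carries a black rubber buffer on springs: 150 mm wide, 27 to 53 mm up, 2.5 N per mm, travel 8 mm. Press it with 2 to 10 N, never above 15; rubbing lets only about half of a push on the drum reach it.
- mark (a point): Centre of the blue mark on the bench, 72.5 mm before the gauge's origin (gauge x = -72.5 mm); axes as the gauge. The mark is 100 mm along x and 200 mm along y; the drum is to lie on it, axle along y.
- travel (a point): Middle of the buffer's setting range, 40 mm above the bench (gauge x = -32.5 mm); NOT the buffer itself. The bar was set by hand and its setting is not measured: the buffer's front face lies anywhere up to 12.5 mm before or behind this point, so the drum's centre meets it at gauge x = -60 to -85 mm. It must be felt.
- chock: Yellow rubber wheel chock, loose, 0.18 kg, 36 mm wide, 88 mm long, lying flat. Origin on its underside, below the centre of the heel block; its x axis points to the thin end, z up. Heel block 36 x 36 x 34 mm high, then a 25 degree slope falling towards +x down to the 3 mm thick toe. Rests left or right on the bench. Grips the bench: do not press it down while pushing.
- chock_heel (a point): Centre of the chock's heel block, 17 mm above its underside: the place to grasp it, across its 36 mm width (along the chock's y axis). Same axes as the chock.
- chock_toe (a point): Middle of the chock's thin edge, 70 mm ahead of the heel centre, 1 mm above the underside. When snug under the drum the toe is about 14 mm (level distance) from the drum's centre line.
- soap: Green soap bottle, 60 mm diameter, 170 mm high, bystander. Origin under its base.
- beaker: Aluminium beaker, 76 mm diameter, 90 mm high, bystander. Origin under its base.
- jar: Amber jar with a white cap, 68 mm diameter, 90 mm high, bystander. Origin under its base. Stands left or right, on the side where the chock is not.
There are look-alikes about, which are no part of the job. What is shaped like the drum but orange is not meant.

How it is judged:
On the way:
1. the drum, rolled without the chock, is pressed lightly (over 1.5 N) against the buffer (contact force between drum and gauge above 1.5 N and contact force between drum and chock below 0.1 N), for 0.2 s.
At the end, for the whole second after the job is handed in: The drum lies still on the blue mark (within 35 mm sideways, axle within 0.1 rad of the stop, raised under 5 mm), squeezed with over 0.5 N both against the buffer and by the chock, which lies still and flat (within 0.12 rad), its toe within 50 mm of the drum's centre (contact force between drum and gauge above 0.5 N and contact force between drum and chock above 0.5 N and x of drum in the frame of gauge above -0.1 m and y of drum in the frame of gauge between -0.035 and 0.035 m and angle between the y axis of drum and the y axis of gauge, either way round below 0.1 rad and height (world z) of drum below 0.045 m and horizontal distance between chock_toe and drum below 0.05 m and angle between chock's own z axis and vertical below 0.12 rad and linear speed of each of drum, chock below 0.01 m/s); the robot touches nothing.
It fails at once if the drum is pressed against the stop with more than 15 N (contact force between drum and gauge above 15 N).
It fails at once if the drum is lifted more than 15 mm (height (world z) of drum above 0.055 m).
It fails at once if the soap, beaker or jar is moved more than 15 mm (distance of any of soap, beaker, jar from where it was at the start of the episode above 0.015 m).
It also fails if it takes over 72 s, if anything falls off the work surface, if the arm or the gripper's body presses on something with over 40 N, if the wrist force passes 120 N, or if a joint passes its speed limit or range.

### The arm

A 6-joint arm with a two-finger parallel gripper is mounted at the origin on the work surface. World frame = base frame: x ahead of the robot, y to its left, z up, the work surface at z = 0. Lengths are in m, angles in rad, forces in N, time in s.
With the tool pointing down it reaches from about 0.275 to 0.875 m from the base axis. Payload 12.5 kg.
Tool frame: the origin (TCP) lies on the centre line of the jaws, within the pads' length; the fingertips stand r.finger_overhang ahead of it and the grasp point (between the pads) lies 3 mm ahead of it (r.finger_overhang is the distance from the TCP to the fingertips, in m); z points along the fingers, y is the direction in which the jaws open and shut (so a half turn about z gives the same grasp; the last joint's range is limited). The gripper opens to 85 mm and grips with 20 to 120 N. Pads are 22 mm wide; open, the fingers measure 114 mm over their backs; the gripper's body (76 mm by 85 mm) begins 54 mm behind the grasp point. The pads swing forward as they close: fully open they stand 13 mm farther back than shut.
Start: joints at [1.156, 0.351, 1.652, -0, 1.139, -0.085], TCP at [0.178, 0.52, 0.228] pointing down, gripper open.
Joint ranges: [-2.75, 2.75], [-0.79, 2.1], [0.01, 2.65], [-1.57, 4.71], [0.07, 3.14], [-2.87, 2.87]. Speed limits (rad/s): [2.22, 2.22, 2.79, 3.14, 3.14, 3.14].

### API

Orientations are given as a unit quaternion [x, y, z, w].
In Python, from cell import r, optics gives the robot as it stands. The module is installed in compiled form; this text tells all that it offers. Calls block until the motion is done:
- r.move_to(position, orientation): joint-space move of the TCP to a pose.
- r.move_linear(position, rot=None, vel=0.15): straight line of the TCP; rot=None keeps the orientation; vel is the mean speed in m/s.
- r.set_joints(angles): joint-space move.
- r.set_gripper(opening, squeeze=None): opening from 0.0 (shut) to 1.0 (fully open); squeeze is the grip in N (None keeps the last); returns when the fingers have stopped.
- r.sleep(seconds).
- r.inverse_kinematics(position, orientation): joint angles nearest the present ones, or None.
- optics.get_image(name): name is "scene" or "top" or "wrist"; returns a dict with "pixels" (400x640x3 uint8, red, green, blue), "depth" (400x640 float32, m along the optical axis (not along the pixel's ray), 0 where there is no reading), "fx", "fy", "cx", "cy" (pixels), "camera_from_world" (4x4, takes a point from world to camera coordinates); the wrist camera has in their place "mount" (4x4, takes a point from camera to tool coordinates, whose origin is the TCP and whose axes are the flange's). Camera axes: x right, y down, z forward; pixel columns grow to the right and rows downward; lengths in m; the calibration is good to about 2 mm. A picture is of the moment at which its call begins: read the wrist's pose just before it.
A pose or a line that the arm cannot do raises r.PlanningError and nothing moves.
- r.hand_in(): hands the job in, once; it reports no verdict.
Readings, each from a call of its own:
- r.current_t(): time.
- r.current_q(): joint angles.
- r.current_qvel(): joint speeds.
- r.current_effort(): joint torques, N m.
- r.current_tool_pos(): TCP position.
- r.current_ee_rot(): TCP orientation.
- r.current_contact_force(): force on the tool from outside, world axes, zero at the start.
- r.current_torque(): the same for the moment, N m.
- r.current_opening(): opening from 0.0 (shut) to 1.0 (fully open).
Only numpy, scipy, OpenCV 4.12 (cv2) and the standard library are available. Lean on these libraries where they do the work, as an engineer would, in place of code of your own. Each camera call takes 0.05 s, during which the arm holds its last target. There are 200 camera calls.

## Working session

There is one attempt and no reset: what is moved stays moved. The work goes in short steps, each a Python script; the robot and the scene stay as the last script left them, time stands still between calls to the robot, and variables do not carry over. Pictures are saved under pics/ and viewed, about 8 in all and at most 12, crops included, and the job is handed in when it is done.

```bash
mkdir -p pics; ls; cat > h.py <<'E'
import numpy as np, cv2
from cell import r, optics
def shot(n,f=None):
    p=r.current_tool_pos(); q=r.current_ee_rot()
    d=optics.get_image(n)
    if n=="wrist":
        from scipy.spatial.transform import Rotation as R
        T=np.eye(4); T[:3,:3]=R.from_quat(q).as_matrix(); T[:3,3]=p
        d["wc"]=T@np.array(d["mount"])
    else: d["wc"]=np.linalg.inv(np.array(d["camera_from_world"]))
    if f: cv2.imwrite(f"pics/{f}.png",d["pixels"][:,:,::-1])
    return d
def ray(d,u,v,z):
    "pixel to plane at height z"
    W=d["wc"]; k=W[:3,:3]@np.array([(u-d["cx"])/d["fx"],(v-d["cy"])/d["fy"],1.]); o=W[:3,3]
    return o+k*(z-o[2])/k[2]
def cloud(d):
    "world points from depth (400x640x3), nan where none"
    v,u=np.mgrid[0:400,0:640]; Z=np.where(d["depth"]>0,d["depth"],np.nan)
    P=np.stack([(u-d["cx"])/d["fx"]*Z,(v-d["cy"])/d["fy"]*Z,Z],-1)
    return P@d["wc"][:3,:3].T+d["wc"][:3,3]
E
python3 - <<'E'
from h import *
a=shot("scene","scene0"); b=shot("top","top0")
cv2.imwrite("pics/both0.png",cv2.resize(np.vstack([a["pixels"],b["pixels"]])[:,:,::-1],(480,600),interpolation=cv2.INTER_AREA))
print(r.current_t(),r.finger_overhang,r.current_ee_rot(),a["wc"].round(3),b["wc"].round(3),b["fx"])
E
```

```text
pics
0.1 0.022 [ 1.64180291e-01  9.86430184e-01 -5.50928329e-04 -1.45918472e-04] [[-0.434  0.684 -0.587  1.303]
 [ 0.901  0.342 -0.267  0.384]
 [ 0.018 -0.645 -0.764  1.057]
 [ 0.     0.     0.     1.   ]] [[-0.006 -0.993  0.122  0.435]
 [-1.     0.008  0.013  0.029]
 [-0.014 -0.121 -0.993  1.059]
 [ 0.     0.     0.     1.   ]] 369.0556312927319
```

View pics/top0.png

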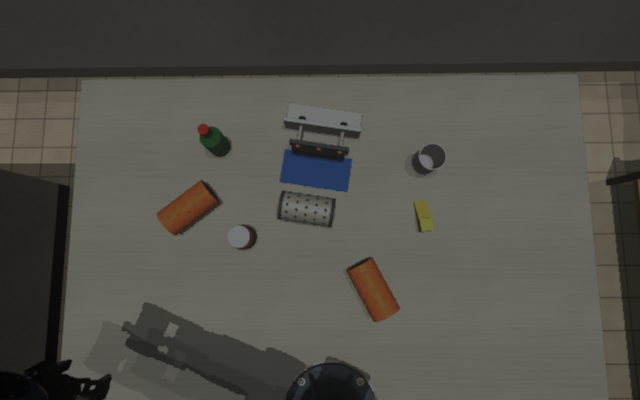

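View pics/scene0.png

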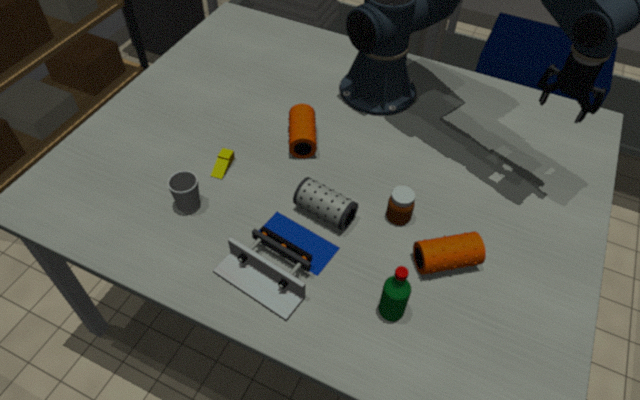

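Top view: the steel dotted drum is at (307,209), with orange look-alikes at (187,208) and (373,290). The blue mark is at (316,171) with the bar and stop beyond it. The yellow chock is at (424,216), on the right, with its brighter heel at (426,225). The jar is at (241,237), the soap at (214,140) and the beaker at (428,159). The only grey steel dotted cylinder is the one just before the mark, so that is the drum.

```bash
cat > m.py <<'E'
from h import *
def hsv(d): return cv2.cvtColor(d["pixels"],cv2.COLOR_RGB2HSV)
def biggest(m):
    c,_=cv2.findContours(m.astype(np.uint8),0,cv2.CHAIN_APPROX_NONE); return max(c,key=cv2.contourArea)[:,0,:]
def rect(P):
    "centre, dims, long-axis angle of xy points"
    (c,wh,a)=cv2.minAreaRect((np.asarray(P)[:,:2]*1000).astype(np.float32)); 
    if wh[0]<wh[1]: wh=wh[::-1]; a+=90
    return np.round(c,1),np.round(wh,1),round((a+90)%180-90,2)
E
python3 - <<'E'
from m import *
for n in("top","scene"):
    d=shot(n); H=hsv(d); C=cloud(d)
    blue=(abs(H[...,0].astype(int)-112)<12)&(H[...,1]>140)&(H[...,2]>50)
    if n=="scene": blue[:,400:]=0;blue[:150]=0
    cb=biggest(blue); print(n,"mark",rect([ray(d,u,v,0) for u,v in cb]))
    y=(abs(H[...,0].astype(int)-29)<6)&(H[...,1]>120)&(H[...,2]>50)
    cy=biggest(y); m=np.zeros(y.shape,np.uint8); cv2.fillPoly(m,[cy],1); Y=C[m>0]; Y=Y[~np.isnan(Y[:,0])]
    print("chock px",cy.mean(0),len(Y),"zmax",np.percentile(Y[:,2],[2,50,98]).round(4),"rect",rect(Y[Y[:,2]>.002]))
    top=Y[Y[:,2]>.029]; low=Y[Y[:,2]<.015]; print(" heel top",len(top),np.median(top,0).round(4)," low",np.median(low,0).round(4))
    # drum: points above table near mark, tall
    near=(np.abs(C[...,1]-.05)<.13)&(C[...,0]>.3)&(C[...,0]<.62)&(C[...,2]>.012)
    D=C[near&(H[...,1]<110)]; 
    np.save(f"pics/{n}.npy",D)
    for x in np.arange(.34,.62,.01):
        s=D[abs(D[:,0]-x)<.005]
        if len(s)>3: print("  x%.2f n%d y[%.3f %.3f] z%.3f"%(x,len(s),s[:,1].min(),s[:,1].max(),np.percentile(s[:,2],95)))
    if n=="top":
        s=d["pixels"][80:260,260:460,::-1]; cv2.imwrite("pics/crop1.png",cv2.resize(s,None,fx=4,fy=3.3,interpolation=cv2.INTER_CUBIC))
E
```

```text
top mark (array([661.9,  35.1]), array([195.6,  95.7]), 80.85)
chock px [423.32911392 215.5443038 ] 369 zmax [0.0049 0.0254 0.0371] rect (array([ 525.3, -267. ]), array([84.7, 35.9]), 6.19)
 heel top 159 [ 0.4999 -0.27    0.0344]  low [ 0.5556 -0.2628  0.0099]
  x0.38 n13 y[-0.063 -0.046] z0.061
  x0.39 n16 y[-0.080 -0.064] z0.066
  x0.50 n53 y[-0.006 0.051] z0.065
  x0.51 n150 y[-0.009 0.108] z0.073
  x0.52 n224 y[-0.009 0.142] z0.078
  x0.53 n225 y[-0.012 0.140] z0.082
  x0.54 n220 y[-0.012 0.139] z0.083
  x0.55 n182 y[-0.015 0.136] z0.082
  x0.56 n221 y[-0.015 0.136] z0.081
  x0.57 n164 y[-0.016 0.133] z0.079
  x0.58 n124 y[0.006 0.131] z0.076
  x0.59 n41 y[0.070 0.129] z0.066
  x0.60 n4 y[0.122 0.130] z0.054
scene mark (array([660.9,  38.3]), array([196.8,  96.3]), 80.97)
chock px [222.32911392 162.86075949] 408 zmax [0.0027 0.0209 0.0378] rect (array([ 525.9, -264.2]), array([88. , 38.1]), 5.99)
 heel top 128 [ 0.5032 -0.2659  0.0344]  low [ 0.555  -0.2611  0.0099]
  x0.35 n4 y[-0.057 -0.053] z0.053
  x0.37 n5 y[-0.047 -0.044] z0.052
  x0.38 n14 y[-0.071 -0.043] z0.052
  x0.39 n16 y[-0.079 -0.058] z0.058
  x0.50 n4 y[0.010 0.020] z0.067
  x0.51 n25 y[-0.008 0.072] z0.076
  x0.52 n89 y[-0.008 0.145] z0.080
  x0.53 n143 y[-0.010 0.144] z0.082
  x0.54 n203 y[-0.011 0.143] z0.084
  x0.55 n220 y[-0.012 0.141] z0.083
  x0.56 n260 y[-0.017 0.139] z0.082
  x0.57 n375 y[-0.017 0.137] z0.078
  x0.58 n362 y[0.001 0.136] z0.074
  x0.59 n202 y[0.057 0.134] z0.066
```

View pics/crop1.png

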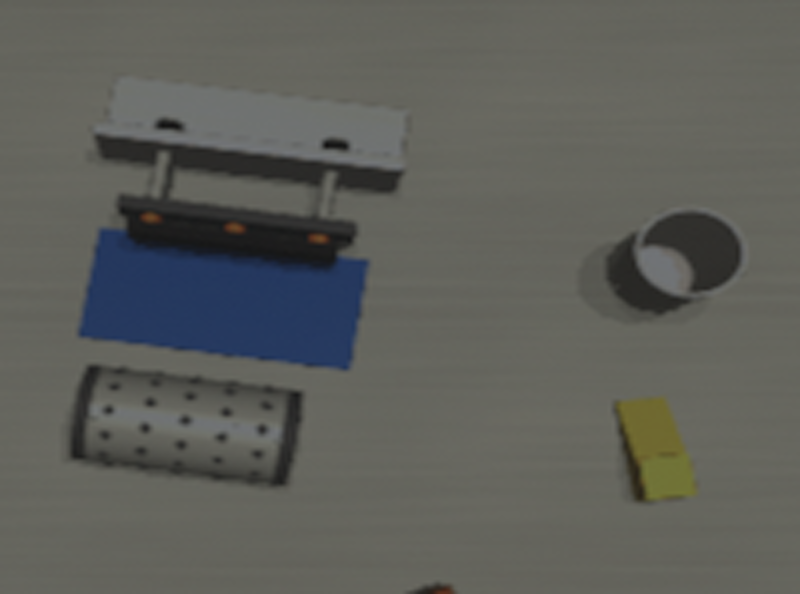

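The crop confirms the steel dotted drum robot-side of the mark, and the chock with its heel (bright square) towards the robot and its toe pointing away. Next I'll fit the drum, move above a point behind it and look with the wrist camera.

```bash
cat >> m.py <<'E'
from scipy.spatial.transform import Rotation as R
YAW=np.deg2rad(-9.1); GX=np.array([np.cos(YAW),np.sin(YAW),0]); GY=np.array([-np.sin(YAW),np.cos(YAW),0]); MARK=np.array([.6615,.0367,0])
def down(yaw): # tool x at yaw, z down
    return R.from_matrix(np.array([[np.cos(yaw),np.sin(yaw),0],[np.sin(yaw),-np.cos(yaw),0],[0,0,-1]]).T.copy().T).as_quat()
def drumfit(D):
    "D: points of the drum, -> centre, axle angle (deg)"
    D=D[(D[:,0]>.49)&(D[:,1]>-.04)&(D[:,1]<.17)]
    c,wh,a=rect(D); a=np.deg2rad(a)
    from scipy.optimize import least_squares
    f=lambda p:np.hypot((D[:,0]-p[0])*np.cos(p[1])-(D[:,1]-.06)*np.sin(p[1]),D[:,2]-.04)-.04
    s=least_squares(f,[.548,.16],loss="soft_l1",f_scale=.003)
    w=D[:,0]*np.sin(s.x[1])+D[:,1]*np.cos(s.x[1])
    return c,wh,np.rad2deg(a),s.x[0],90-np.rad2deg(s.x[1]),np.percentile(w,[1,99])
E
python3 - <<'E'
from m import *
for n in("top","scene"):
    D=np.load(f"pics/{n}.npy"); print(n,drumfit(D))
qs=[]
for y in (YAW,YAW+np.pi):
    q=down(y); print(R.from_quat(q).as_matrix().round(3).tolist(), r.inverse_kinematics([.45,.08,.2],q))
    qs.append(q)
print(R.from_quat(r.current_ee_rot()).as_matrix().round(3).tolist())
E
```

```text
top (array([546.1,  61.7]), array([151.1,  81.5]), np.float64(81.58), np.float64(0.5460102921433572), np.float64(80.80951235850337), array([0.07469579, 0.22213986]))
scene (array([546.2,  64. ]), array([154.6,  81.8]), np.float64(81.33), np.float64(0.5430598947422928), np.float64(80.69740108782476), array([0.07758361, 0.22723755]))
[[0.987, -0.158, 0.0], [-0.158, -0.987, -0.0], [0.0, 0.0, -1.0]] [ 7.40251679e-02  2.17324543e-01  1.91233014e+00 -4.44089210e-16
  1.01193797e+00  1.80364646e+00]
[[-0.987, 0.158, 0.0], [0.158, 0.987, 0.0], [0.0, 0.0, -1.0]] [ 7.40251679e-02  2.17324543e-01  1.91233014e+00 -4.44089210e-16
  1.01193797e+00 -1.33794620e+00]
[[-0.946, 0.324, -0.0], [0.324, 0.946, -0.001], [0.0, -0.001, -1.0]]
```

```bash
python3 - <<'E'
from m import *
q=down(YAW+np.pi); c=np.array([.546,.063,0])
s=c-.085*GX
r.move_to([s[0],s[1],.15],q)
shot("wrist","wrist1")
r.move_linear([s[0],s[1],.042],vel=.12)
f0=np.array(r.current_contact_force()); print(r.current_t(),f0.round(2),r.current_opening(),r.finger_overhang)
d=.085
for i in range(14):
    d-=.003; r.move_linear(list((c-d*GX)[:2])+[.042],vel=.03)
    f=(np.array(r.current_contact_force())-f0); print(round(d,4),round(r.current_t(),2),(f@GX).round(2),f.round(2))
    if f@GX<-.6 or d<.049: break
E
```

```text
3.225 [-0.74 -0.39  0.4 ] 0.9969034936173 0.022
0.082 3.48 0.39 [ 0.49  0.62 -1.  ]
0.079 3.73 0.54 [0.71 1.04 0.37]
0.076 3.98 0.69 [0.92 1.41 0.13]
0.073 4.22 -0.09 [-0.04  0.27  0.2 ]
0.07 4.47 0.87 [ 0.83 -0.36 -1.44]
0.067 4.72 0.34 [ 0.61  1.68 -1.07]
0.064 4.97 1.73 [ 1.65 -0.63 -1.38]
0.061 5.22 0.44 [0.62 1.1  0.61]
0.058 5.47 0.9 [ 0.97  0.37 -0.29]
0.055 5.72 -0.1 [ 0.02  0.72 -0.28]
0.052 5.97 0.94 [ 1.08  0.84 -0.66]
0.049 6.22 0.19 [0.24 0.26 0.44]
```

View pics/wrist1.png

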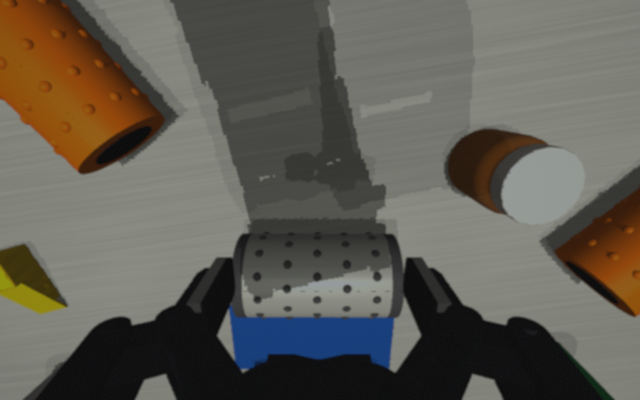

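The force noise is about 1 N, so I'll average readings. The wrist view shows the drum centred between the fingers at column 318. I'll roll it most of the way, then check where it is.

```bash
cat >> m.py <<'E'
C0=np.array([.546,.063,0])
def force(n=8,dt=.012):
    F=[]
    for _ in range(n): F.append(r.current_contact_force()); r.sleep(dt)
    return np.mean(F,0)
def go(d,z=.042,vel=.03):
    p=C0-d*GX; r.move_linear([p[0],p[1],z],vel=vel)
def drumpos(d):
    "drum centre from depth: mark-relative gauge x,y"
    P=cloud(d).reshape(-1,3); g=np.stack([(P-MARK)@GX,(P-MARK)@GY,P[:,2]],1)
    s=g[(abs(g[:,1]-.008)<.03)&(g[:,0]>-.16)&(g[:,0]<.03)&(g[:,2]>.055)&(g[:,2]<.085)]
    from scipy.optimize import least_squares
    x=least_squares(lambda p:np.hypot(s[:,0]-p[0],s[:,2]-p[1])-.04,[np.median(s[:,0]),.04],loss="soft_l1",f_scale=.002).x
    return x.round(4),len(s)
E
python3 - <<'E'
from m import *
print(drumpos(shot("top")))
f0=force(); print(f0.round(2))
go(.049-.075,vel=.05)
r.sleep(.2); f=force()-f0; print(f.round(2),(f@GX).round(2),r.current_t())
a=shot("top","top2"); print(drumpos(a)); print(drumpos(shot("scene","scene2")))
cv2.imwrite("pics/c2.png",cv2.resize(a["pixels"][80:260,240:440,::-1],None,fx=4,fy=3.3))
print((np.array(r.current_tool_pos())-MARK)@GX)
E
```

```text
(array([-0.1186,  0.0423]), 19)
[ 0.01 -0.22  0.03]
[ 0.2  -0.07 -0.27] 0.21 8.2583
(array([-0.0171,  0.0413]), 24)
(array([-0.0191,  0.0408]), 608)
-0.0922482417017175
```

View pics/c2.png

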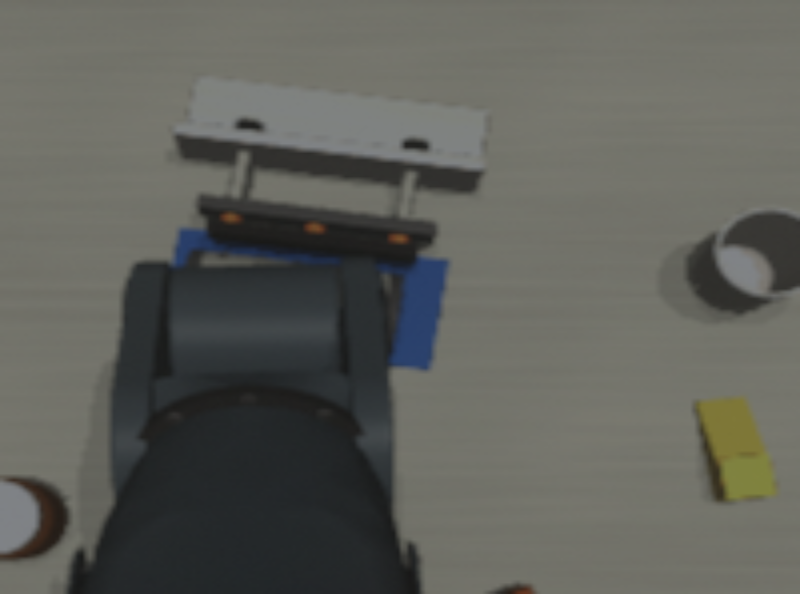

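The drum has rolled ahead to about 18 mm before the mark centre, and the finger trails it by roughly 20 mm. I'll follow slowly and feel for the buffer.

```bash
python3 - <<'E'
from m import *
d=.049-.075
f0=force(12); print(f0.round(2))
d-=.016; go(d,vel=.04)
log=[]
step=.001
for i in range(45):
    d-=step; go(d,vel=.012)
    f=(force(8,.01)-f0)@GX; log.append((round(1000*d,1),round(f,2)))
    if f<-1.2: step=.0005
    if f<-7: break
print(log,r.current_t())
r.sleep(.4); print((force(12)-f0).round(2),((np.array(r.current_tool_pos())-MARK)@GX).round(4),drumpos(shot("scene")))
E
```

```text
[-0.24 -0.14 -0.01]
[(-43.0, np.float64(0.41)), (-44.0, np.float64(-0.04)), (-45.0, np.float64(0.4)), (-46.0, np.float64(-0.03)), (-47.0, np.float64(0.59)), (-48.0, np.float64(0.54)), (-49.0, np.float64(0.03)), (-50.0, np.float64(0.46)), (-51.0, np.float64(0.25)), (-52.0, np.float64(-0.12)), (-53.0, np.float64(0.37)), (-54.0, np.float64(0.09)), (-55.0, np.float64(0.2)), (-56.0, np.float64(0.31)), (-57.0, np.float64(0.24)), (-58.0, np.float64(0.11)), (-59.0, np.float64(0.19)), (-60.0, np.float64(0.41)), (-61.0, np.float64(0.25)), (-62.0, np.float64(-0.03)), (-63.0, np.float64(0.39)), (-64.0, np.float64(0.04)), (-65.0, np.float64(0.0)), (-66.0, np.float64(0.51)), (-67.0, np.float64(0.32)), (-68.0, np.float64(0.12)), (-69.0, np.float64(-1.02)), (-70.0, np.float64(-4.35)), (-70.5, np.float64(-5.74)), (-71.0, np.float64(-7.32))] 18.5083
[-7.14  0.79  9.54] -0.0478 (array([-0.0047,  0.0409]), 572)
```

```bash
python3 - <<'E'
from m import *
a=shot("scene","scene3"); cv2.imwrite("pics/c3.png",cv2.resize(a["pixels"][150:330,180:400,::-1],None,fx=3.6,fy=3.3,interpolation=cv2.INTER_CUBIC))
print(r.current_torque(),force(),r.current_tool_pos(),r.current_opening())
E
```

```text
[ 0.0329078   1.07389621 -0.08749288] [-7.53464082  0.5003652   9.11932909] [0.61555593 0.05187925 0.04247695] 0.9970992197279415
```

View pics/c3.png

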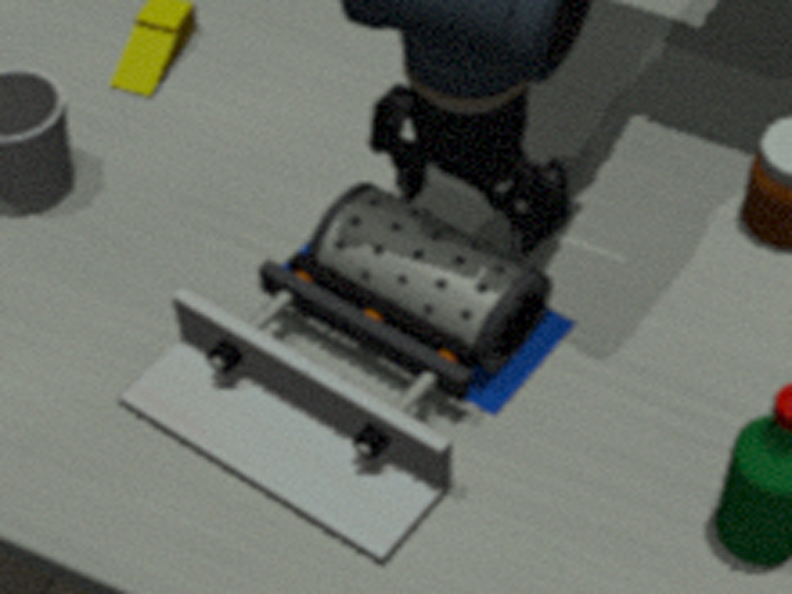

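The drum lies flat against the buffer, aligned on the mark, with the wrist pushing about 7 N and the buffer about 2.5 mm in. I'll ease off slowly so it doesn't spring back, then go for the chock.

```bash
python3 - <<'E'
from m import *
go(-.071+.006,vel=.005)
print("f",force().round(2))
go(-.071+.045,vel=.08); p=r.current_tool_pos(); r.move_linear([p[0],p[1],.16],vel=.2)
print(r.current_t(),drumpos(shot("scene")))
cy=np.deg2rad(6.1); h=np.array([.4997,-.2675])
r.set_gripper(.8)
r.move_to([h[0],h[1],.15],down(cy+np.pi))
d=shot("wrist","wrist2"); H=hsv(d); y=(abs(H[...,0].astype(int)-29)<6)&(H[...,1]>120)&(H[...,2]>50)
c=biggest(y); m=np.zeros(y.shape,np.uint8); cv2.fillPoly(m,[c],1); Y=cloud(d)[m>0]; Y=Y[~np.isnan(Y[:,0])]
print("zs",np.percentile(Y[:,2],[2,50,98]).round(4),rect(Y),rect(Y[Y[:,2]>.030]),r.current_t())
E
```

```text
f [-0.04  0.19 -0.19]
21.9667 (array([-0.0061,  0.0407]), 593)
zs [0.0052 0.0326 0.0351] (array([ 523.6, -266.9]), array([86.9, 34.8]), 7.55) (array([ 498.5, -270.3]), array([35.9, 34.8]), 7.14) 23.65
```

View pics/wrist2.png

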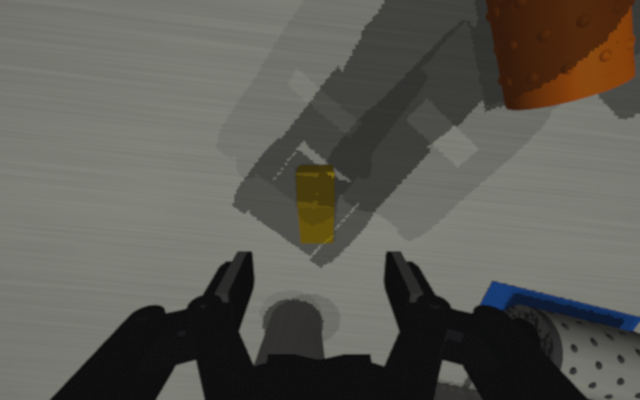

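The wrist view shows the chock at (316,205), toe down-image (+x), centred between the jaws and 34 mm high. I'll grasp it and carry it behind the drum.

```bash
python3 - <<'E'
from m import *
h=np.array([.4985,-.2695])
q=down(np.deg2rad(7)+np.pi)
f0=force(8)
r.move_linear([h[0],h[1],.06],rot=q,vel=.15); r.move_linear([h[0],h[1],.028],vel=.06)
print((force()-f0).round(2),r.current_t())
r.set_gripper(0.,40); print("open",r.current_opening(),(force()-f0).round(2),r.finger_overhang)
r.move_linear([h[0],h[1],.12],vel=.15); print((force()-f0).round(2))
D=MARK-.0061*GX+.008*GY
s=D-.125*GX
r.move_to([s[0],s[1],.12],down(YAW+np.pi)); print(r.current_t())
d=shot("scene","scene4"); t=shot("top","top4"); H=hsv(d); C=cloud(d)
y=(abs(H[...,0].astype(int)-29)<6)&(H[...,1]>120)&(H[...,2]>50)
if y.sum()>30:
    c=biggest(y); m=np.zeros(y.shape,np.uint8); cv2.fillPoly(m,[c],1); Y=C[m>0]; Y=Y[~np.isnan(Y[:,0])]
    g=np.stack([(Y-D)@GX,(Y-D)@GY,Y[:,2]],1); print("chock rel drum",np.percentile(g,[2,50,98],0).round(4))
cv2.imwrite("pics/c4.png",cv2.resize(d["pixels"][90:290,180:420,::-1],None,fx=3.3,fy=3,interpolation=cv2.INTER_CUBIC))
E
```

```text
[-0.47 -0.03  0.23] 25.2167
open 0.39153880784418366 [-1.97  0.94  5.48] 0.022
[-0.44  0.06 -2.04]
27.8167
chock rel drum [[-0.1364 -0.0352  0.0029]
 [-0.095   0.002   0.1089]
 [-0.0571  0.0193  0.1277]]
```

View pics/c4.png

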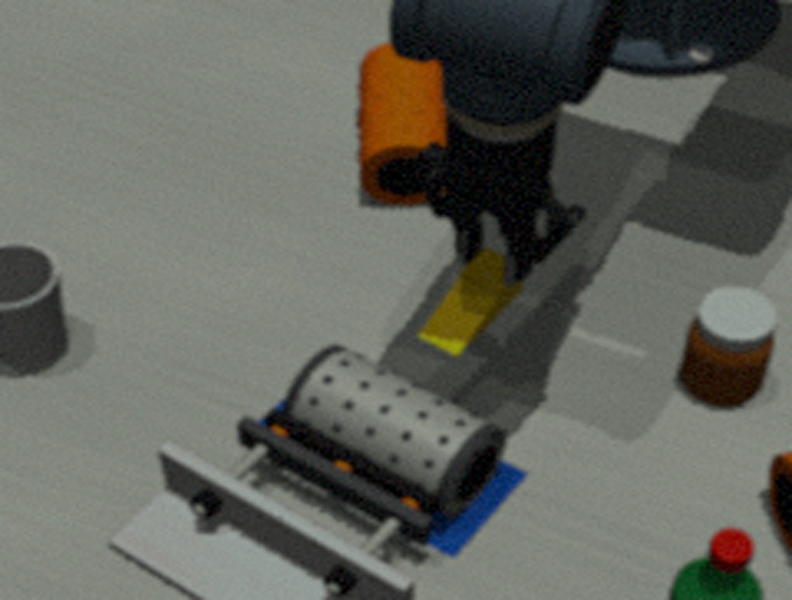

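The chock hangs level, in line behind the drum. I'll lower it by feel, then slide it in.

```bash
python3 - <<'E'
from m import *
D=MARK-.0061*GX+.008*GY
def at(b,z,vel=.03):
    p=D-b*GX; r.move_linear([p[0],p[1],z],vel=vel)
f0=force(12)
at(.125,.034,.1); print(r.current_t())
z=.034; L=[]
while z>.0262:
    z-=.0007; at(.125,z,.02); f=force(8)-f0; L.append((round(z*1000,1),f[2].round(2)))
    if f[2]>1.6: break
print(L,r.current_t())
b=.125; f1=force(10); S=[]
at(.105,z,.04); b=.105
fb=force(10)-f1; print("slide base",fb.round(2),(fb@GX).round(2))
while b>.092:
    b-=.0015; at(b,z,.02); f=force(6,.01)-f1; S.append((round(b*1000,1),(f@GX).round(2),f[2].round(2)))
    if f@GX<-4.5: break
print(S,r.current_t(),z,drumpos(shot("scene")))
E
```

```text
29.025
[(33.3, np.float64(0.13)), (32.6, np.float64(0.44)), (31.9, np.float64(0.33)), (31.2, np.float64(0.02)), (30.5, np.float64(0.02)), (29.8, np.float64(0.46)), (29.1, np.float64(0.43)), (28.4, np.float64(6.19))] 31.5583
slide base [-0.56  0.38  1.11] -0.61
[(103.5, np.float64(-3.37), np.float64(3.39)), (102.0, np.float64(-3.89), np.float64(3.85)), (100.5, np.float64(-3.84), np.float64(3.49)), (99.0, np.float64(-3.82), np.float64(3.76)), (97.5, np.float64(-3.87), np.float64(3.75)), (96.0, np.float64(-3.41), np.float64(4.02)), (94.5, np.float64(-3.62), np.float64(3.36)), (93.0, np.float64(-3.52), np.float64(3.67)), (91.5, np.float64(-3.97), np.float64(3.74))] 35.075 0.02840000000000001 (array([-0.0082,  0.0415]), 681)
```

```bash
python3 - <<'E'
from m import *
D=MARK-.0061*GX+.008*GY
def at(b,z,vel=.03):
    p=D-b*GX; r.move_linear([p[0],p[1],z],vel=vel)
z=.0290; b=.0915; at(b,z,.02); at(.0905,z,.02); b=.0905
f1=force(12); print(f1.round(2)); S=[]
while b>.074:
    b-=.0006; at(b,z,.012); f=force(7,.01)-f1; S.append((round(b*1000,1),(f@GX).round(2),f[2].round(2)))
    if f@GX<-4.5: break
print(S,r.current_t(),drumpos(shot("scene")))
d=shot("scene","scene5"); cv2.imwrite("pics/c5.png",cv2.resize(d["pixels"][150:310,200:400,::-1],None,fx=4,fy=3.6,interpolation=cv2.INTER_CUBIC))
E
```

```text
[ 0.4  -0.08 -1.24]
[(89.9, np.float64(-0.26), np.float64(-0.45)), (89.3, np.float64(-0.67), np.float64(-0.91)), (88.7, np.float64(-0.37), np.float64(-0.39)), (88.1, np.float64(-0.56), np.float64(-0.31)), (87.5, np.float64(-0.1), np.float64(-0.13)), (86.9, np.float64(-0.25), np.float64(-0.49)), (86.3, np.float64(-0.52), np.float64(-0.11)), (85.7, np.float64(-0.04), np.float64(-0.8)), (85.1, np.float64(-0.25), np.float64(0.05)), (84.5, np.float64(-0.2), np.float64(-0.05)), (83.9, np.float64(-0.27), np.float64(-0.26)), (83.3, np.float64(-3.17), np.float64(1.86)), (82.7, np.float64(-5.47), np.float64(3.44))] 39.7333 (array([-0.0084,  0.0414]), 683)
```

View pics/c5.png

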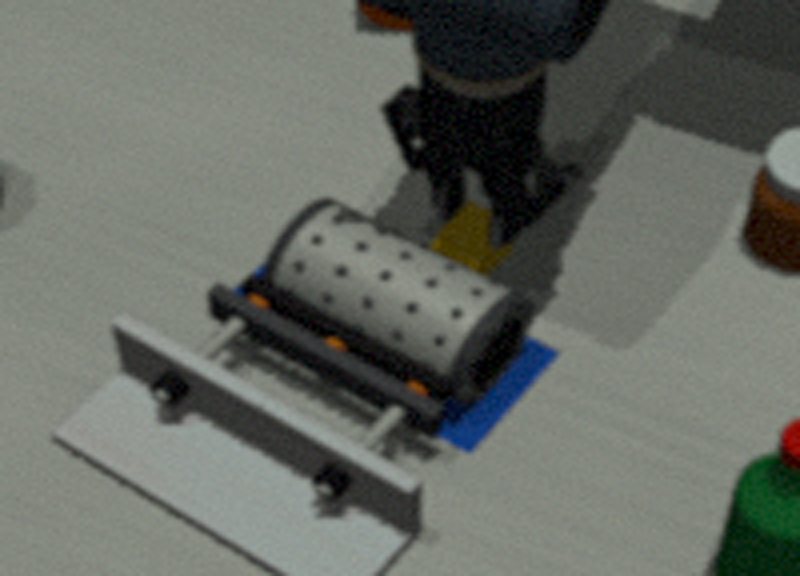

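Snug contact came at 83.7 mm, where 84 mm was predicted. I'll press a little more, let go and check.

```bash
python3 - <<'E'
from m import *
D=MARK-.0061*GX+.008*GY
f1=np.array([.4,-.08,-1.24]); z=.029; b=.0827; S=[]
while b>.0805:
    b-=.0004; p=D-b*GX; r.move_linear([p[0],p[1],z],vel=.012); f=force(8,.01)-f1; S.append((round(b*1000,1),(f@GX).round(2),f[2].round(2)))
    if f@GX<-9: break
print(S,r.current_t())
r.sleep(.2)
r.set_gripper(.75,20); r.sleep(.2); print("after open",(force()-f1).round(2))
p=r.current_tool_pos(); r.move_linear([p[0],p[1],.15],vel=.12)
p=np.array(r.current_tool_pos())-.12*GX; r.move_linear([p[0],p[1],.25],vel=.25)
print(r.current_t())
d=shot("scene","scene6"); print(drumpos(d))
H=hsv(d);C=cloud(d); y=(abs(H[...,0].astype(int)-29)<6)&(H[...,1]>120)&(H[...,2]>50)
c=biggest(y); m=np.zeros(y.shape,np.uint8); cv2.fillPoly(m,[c],1); Y=C[m>0]; Y=Y[~np.isnan(Y[:,0])]
g=np.stack([(Y-MARK)@GX,(Y-MARK)@GY,Y[:,2]],1); print("chock",np.percentile(g,[2,50,98],0).round(4))
w=shot("wrist","wrist6"); print(drumpos(w))
s=lambda im:cv2.resize(im,None,fx=2.6,fy=2.6,interpolation=cv2.INTER_CUBIC)
t=shot("top","top6"); im=np.hstack([d["pixels"][150:370,210:360],t["pixels"][60:280,250:400]])
cv2.imwrite("pics/c6.png",s(im[:,:,::-1]))
E
```

```text
[(82.3, np.float64(-6.1), np.float64(4.47)), (81.9, np.float64(-7.91), np.float64(5.4)), (81.5, np.float64(-8.6), np.float64(6.11)), (81.1, np.float64(-9.59), np.float64(6.75))] 41.1
after open [-0.63 -0.03  1.2 ]
43.9
(array([-0.005 ,  0.0408]), 578)
chock [[-0.1044 -0.0065  0.0165]
 [-0.0814  0.0121  0.0332]
 [-0.062   0.0283  0.0402]]
(array([-0.0042,  0.0402]), 2074)
```

View pics/c6.png

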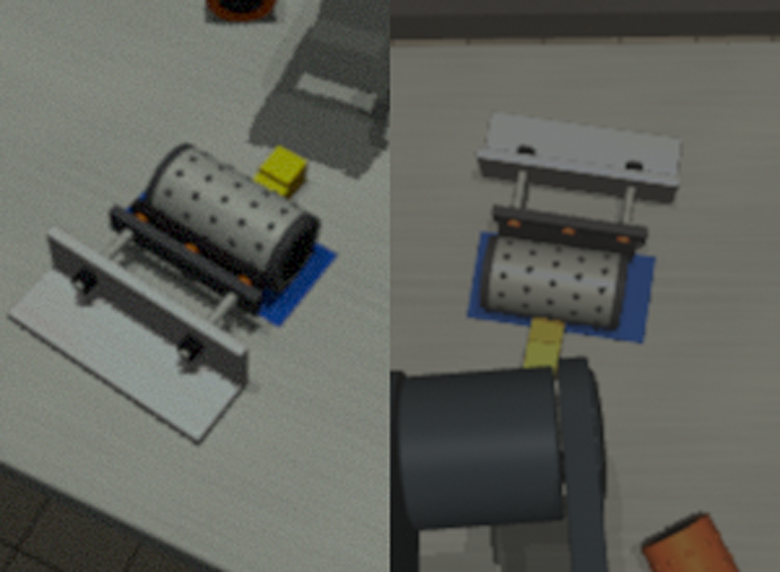

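```bash
python3 - <<'E'
from m import *
print([drumpos(shot("scene"))[0].tolist() for _ in range(4)])
t=shot("top"); 
print(drumpos(t),r.current_t(),force().round(2)); r.hand_in()
E
```

```text
[[-0.0049, 0.0407], [-0.0051, 0.0408], [-0.005, 0.0407], [-0.0049, 0.0409]]
(array([-0.002 ,  0.0402]), 551) 44.3 [-0.22  0.24  0.07]
the job is handed in; nothing more can be done
```

I rolled the drum onto the blue mark, pressed it lightly against the buffer, let it back slowly, then pushed the chock's thin end under it and let go. I handed the job in at about 44 s; the system gives no verdict.

- **Press on the buffer:** the wrist pushed with about 7 N for over 0.4 s, with the buffer in roughly 2.5 mm. I put the force on the buffer at about 4–6 N, but that is an estimate because the buffer force can't be read directly.
- **Chock:** it met the drum with the heel 83.7 mm behind the drum's centre, against about 84 mm expected. I pressed it 2.6 mm further, up to 9.6 N at the wrist.
- **Last check:** with the arm clear, the drum was still in four scene pictures, 5 mm before the mark's centre. That is about 1.1 mm further into the buffer than when it was free, or roughly 2–3 N of squeeze by estimate. It sat flat, and its axle looked aligned with the stop. It was about 8 mm off centre sideways, measured before rolling.
- **Bystanders:** the soap bottle, beaker and jar were not approached. I did not measure their positions again at the end.

**Disagreements and surprises:**
- The top camera put the drum 3 mm further forward than the scene camera, 2 mm before the mark's centre. I relied on changes within one camera.
- While I pressed the drum with the fingers, the wrist also showed an unexpected 9 N upward. The fingers probably touched above the drum's mid-height.
- For a few centimetres the chock slid with about 10 N of downward press. I then raised it 0.6 mm and finished with little load.

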